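# Transfer the sample row to the sampler rack in reverse

## Robot

A 6-joint arm with a two-finger parallel gripper is mounted at the origin on a cart in front of the work surface, level with it; the furniture and walls round the work are solid. World frame = base frame: x ahead of the robot, y to its left, z up, the work surface at z = 0. Lengths are in mm, angles in rad, forces in N, time in s.
With the tool pointing down it reaches from about 275 to 1000 mm from the base axis. Payload 8.4 kg.
Tool frame: the origin (TCP) lies on the mounting face of the last link; the fingertips stand 173 mm ahead of it and the grasp point (between the pads) lies 155 mm ahead of it; z points along the fingers, y is the line along which they close (so a half turn about z gives the same grasp; the last joint's range is limited). The gripper opens to 85 mm and grips with 20 to 120 N. Pads are 22 mm wide; open, the fingers measure 114 mm over their backs; the gripper's body (76 mm by 85 mm) begins 54 mm behind the grasp point. The pads swing forward as they close: fully open they stand 13 mm farther back than shut.
Start: joints at [1.272, 0.353, 1.633, -0, 1.155, -0.002], TCP at [182.787, 597.677, 404.681] pointing down, gripper open.
Joint ranges: [-2.63, 2.63], [-0.92, 2.1], [0.06, 2.66], [-1.3, 4.44], [0, 2.69], [-3.02, 3.02]. Speed limits (rad/s): [2.22, 2.22, 2.79, 3.14, 3.14, 3.14].

## Interface

Orientations are given as [roll, pitch, yaw] about the fixed x, y, z axes, in that order (R = Rz(yaw) Ry(pitch) Rx(roll)).
In Python, from rig import r gives the robot as it stands.
- The arm moves only by the tool apply_moves, never from a script. Its argument "deltas" is a list of rows, each an object with "claw": the gripper command: -1 is fully open, 1 is shut, values between are in proportion; "delta_pos": the shift along the tool's x, y, z in cm, a list of three; "yaw": the turn about the tool's z in rad. In form: [{"claw": claw, "delta_pos": [tx, ty, tz], "yaw": yaw}, ...]. A call has 1 to 8 rows; each row shifts and turns the commanded pose from where the row before left it, along the tool's axes as they then stand; what a row does not reach is not made up. A row lasts 1/8 s, in which the tool goes at most 62.5 mm and 10.7 degrees, less where a joint would pass 70% of its speed; a pose out of reach is approached as far as the arm can. A call with a gripper value outside its range is refused whole. The fingers move at their own pace and stop on an object; "grip_force" is the grip in N (left out, the last holds). Time passes only in rows, so rows that do not move let the fingers close. It gives the time, the measured TCP pose, the force, the opening and the grip force at its end, in the units of the state.
- r.sense(): the state, without advancing time (a new reading comes with each control period).
- r.grab_frame(name): name is "side" or "top"; returns a dict with "img" (480x640x3 uint8, blue, green, red), "z_map" (480x640 float32, mm along the optical axis (not along the pixel's ray), 0 where there is no reading), "fx", "fy", "cx", "cy" (pixels), "eye" and "rotation" of the camera in the world. Camera axes: x right, y up, looking along -z (the intrinsics and any distortion apply to the point x, -y, -z); pixel columns grow to the right and rows downward; lengths in mm; the calibration is good to about 2 mm. A picture is of the moment at which its call begins.
- r.sign_off(): hands the job in; it is judged then, once.
The state is a dict: "clock": time; "qpos": joint angles; "qvel": joint speeds; "joint_efforts": joint torques, N m; "eef_pos": TCP position; "tcp_rot": TCP orientation; "contact_force": force on the tool from outside, world axes, zero at the start; "wrist_torque": the same for the moment, N m; "opening": opening from 0.0 (shut) to 1.0 (fully open); "grasp_force": force on a finger pad.
Only numpy, scipy, OpenCV 4.12 (cv2) and the standard library are available. Lean on these libraries where they do the work, as an engineer would, in place of code of your own. Each camera call takes 0.05 s, during which the arm holds its last target. There are 200 camera calls.

## Task

Move the four sample vials from the full rack to the empty one in reverse order, because the sampler reads that rack from its other end: the vial at the left end of its row now, as the robot sees it, goes into the right-end bay of the empty rack, the next one beside it, and so on. Stand each vial upright in the middle of its own bay, without knocking any over on the way, and let go of them all.

Things in the scene. Friction and masses are not known exactly. Their poses are not given: they have to be found in the camera images.
- vial_slim_center (a point): the slim black-capped sample vial with pale contents, clear, 22 mm across and 50 mm tall (cap 20 mm across, top 8 mm); loose, 25 to 60 g. The point is its centre, on its axis half-way up; z is up along it. Best gripped from above with the fingers closing across the row (along the rack's x), where nothing stands in the way.
- vial_tall_center (a point): the tall orange-capped sample vial, 27 mm across and 62 mm tall (cap 24 mm across, top 10 mm); loose, 25 to 60 g. The point is its centre, on its axis half-way up; z is up along it. Best gripped from above with the fingers closing across the row (along the rack's x), where nothing stands in the way.
- vial_grey_center (a point): the slim black-capped sample vial with dark grey contents, 22 mm across and 48 mm tall (cap 20 mm across, top 8 mm); loose, 25 to 60 g. The point is its centre, on its axis half-way up; z is up along it. Best gripped from above with the fingers closing across the row (along the rack's x), where nothing stands in the way.
- vial_squat_center (a point): the squat white-capped sample jar, 31 mm across and 44 mm tall; loose, 25 to 60 g. The point is its centre, on its axis half-way up; z is up along it. Best gripped from above with the fingers closing across the row (along the rack's x), where nothing stands in the way.
- bay_slim: the fixed grey bay of the full rack in which the slim black-capped sample vial with pale contents stands at the start; it shows where that vial stood. 56 mm (x) by 51 mm (y), floor 4 mm thick with a dark mat, a wall 14 mm high (from its underside) at each y side, open at front and back. Origin at the centre of its underside, 6 mm above the riser top; axes as the full rack's.
- bay_tall: the fixed grey bay of the full rack in which the tall orange-capped sample vial stands at the start; it shows where that vial stood. 56 mm (x) by 51 mm (y), floor 4 mm thick with a dark mat, a wall 14 mm high (from its underside) at each y side, open at front and back. Origin at the centre of its underside, 6 mm above the riser top; axes as the full rack's.
- bay_grey: the fixed grey bay of the full rack in which the slim black-capped sample vial with dark grey contents stands at the start; it shows where that vial stood. 56 mm (x) by 51 mm (y), floor 4 mm thick with a dark mat, a wall 14 mm high (from its underside) at each y side, open at front and back. Origin at the centre of its underside, 6 mm above the riser top; axes as the full rack's.
- bay_squat: the fixed grey bay of the full rack in which the squat white-capped sample jar stands at the start; it shows where that vial stood. 56 mm (x) by 51 mm (y), floor 4 mm thick with a dark mat, a wall 14 mm high (from its underside) at each y side, open at front and back. Origin at the centre of its underside, 6 mm above the riser top; axes as the full rack's.
- full_rack: the fixed aluminium carrier, 62 x 222 x 6 mm, under the four filled bays. Origin at the centre of its underside; x away from the robot, y to its left along the row (within 8 degrees), z up. Bay middles at y = +78, +26, -26, -78 mm; bay floors at z = 10 mm. Both racks stand on a white bench riser, top 150 mm above the worktop; tall pumps left of it (y 0.12 to 0.33 m, x over 0.42 m).
- empty_rack: the fixed empty rack of the same look, 62 x 222 mm, four bays. Origin at the centre of its underside, on the riser top; axes as for the full rack, within 8 degrees of the robot's: x away, y to the left along the row, z up. Bay middles at y = +78, +26, -26, -78 mm, x = 0; bay floors at z = 10 mm, 46 mm clear between side walls whose tops are at z = 20 mm; open at front and back.
Mind the look-alikes: they are no part of the job. Leave any purple look-alike of the part that bears vial_tall_center alone.

How it is judged (in metres and radians):
At the end, for the whole second after the job is handed in: Each vial stands upright (within 0.1 rad), at rest and let go, on the floor of that bay of the other rack which mirrors the bay it came from (left end to right end, second to third, third to second, right end to left end), its axis within 15 mm of the bay's middle each way (((y of bay_slim in the frame of full_rack between 0.058 and 0.098 m and y of vial_slim_center in the frame of empty_rack between -0.093 and -0.063 m) or (y of bay_slim in the frame of full_rack between 0.006 and 0.046 m and y of vial_slim_center in the frame of empty_rack between -0.041 and -0.011 m) or (y of bay_slim in the frame of full_rack between -0.046 and -0.006 m and y of vial_slim_center in the frame of empty_rack between 0.011 and 0.041 m) or (y of bay_slim in the frame of full_rack between -0.098 and -0.058 m and y of vial_slim_center in the frame of empty_rack between 0.063 and 0.093 m)) and x of vial_slim_center in the frame of empty_rack between -0.015 and 0.015 m and z of vial_slim_center in the frame of empty_rack between 0.031 and 0.039 m and angle between each of vial_slim_center, vial_tall_center, vial_grey_center, vial_squat_center's own z axis and vertical below 0.1 rad and linear speed of each of vial_slim, vial_tall, vial_grey, vial_squat below 0.01 m/s and ((y of bay_tall in the frame of full_rack between 0.058 and 0.098 m and y of vial_tall_center in the frame of empty_rack between -0.093 and -0.063 m) or (y of bay_tall in the frame of full_rack between 0.006 and 0.046 m and y of vial_tall_center in the frame of empty_rack between -0.041 and -0.011 m) or (y of bay_tall in the frame of full_rack between -0.046 and -0.006 m and y of vial_tall_center in the frame of empty_rack between 0.011 and 0.041 m) or (y of bay_tall in the frame of full_rack between -0.098 and -0.058 m and y of vial_tall_center in the frame of empty_rack between 0.063 and 0.093 m)) and x of vial_tall_center in the frame of empty_rack between -0.015 and 0.015 m and z of vial_tall_center in the frame of empty_rack between 0.037 and 0.045 m and ((y of bay_grey in the frame of full_rack between 0.058 and 0.098 m and y of vial_grey_center in the frame of empty_rack between -0.093 and -0.063 m) or (y of bay_grey in the frame of full_rack between 0.006 and 0.046 m and y of vial_grey_center in the frame of empty_rack between -0.041 and -0.011 m) or (y of bay_grey in the frame of full_rack between -0.046 and -0.006 m and y of vial_grey_center in the frame of empty_rack between 0.011 and 0.041 m) or (y of bay_grey in the frame of full_rack between -0.098 and -0.058 m and y of vial_grey_center in the frame of empty_rack between 0.063 and 0.093 m)) and x of vial_grey_center in the frame of empty_rack between -0.015 and 0.015 m and z of vial_grey_center in the frame of empty_rack between 0.03 and 0.038 m and ((y of bay_squat in the frame of full_rack between 0.058 and 0.098 m and y of vial_squat_center in the frame of empty_rack between -0.093 and -0.063 m) or (y of bay_squat in the frame of full_rack between 0.006 and 0.046 m and y of vial_squat_center in the frame of empty_rack between -0.041 and -0.011 m) or (y of bay_squat in the frame of full_rack between -0.046 and -0.006 m and y of vial_squat_center in the frame of empty_rack between 0.011 and 0.041 m) or (y of bay_squat in the frame of full_rack between -0.098 and -0.058 m and y of vial_squat_center in the frame of empty_rack between 0.063 and 0.093 m)) and x of vial_squat_center in the frame of empty_rack between -0.015 and 0.015 m and z of vial_squat_center in the frame of empty_rack between 0.028 and 0.036 m); the robot touches nothing.
It fails at once if the slim vial is knocked over or tipped beyond 45 degrees (angle between vial_slim_center's own z axis and vertical above 0.79 rad).
It fails at once if the tall vial is knocked over or tipped beyond 45 degrees (angle between vial_tall_center's own z axis and vertical above 0.79 rad).
It fails at once if the grey vial is knocked over or tipped beyond 45 degrees (angle between vial_grey_center's own z axis and vertical above 0.79 rad).
It fails at once if the squat vial is knocked over or tipped beyond 45 degrees (angle between vial_squat_center's own z axis and vertical above 0.79 rad).
It also fails if it takes over 88 s, if anything falls off the work surface, if the arm or the gripper's body presses on something with over 40 N, if the wrist force passes 120 N, or if a joint passes its speed limit or range.

## Working session

There is one attempt and no reset: what is moved stays moved. The work goes in short steps, Python scripts to look and compute and a tool call to move; the robot and the scene stay as the last step left them, time stands still between calls to the robot, and variables do not carry over. Pictures are saved under pics/ and viewed, at most 14 in all, crops included, and the job is handed in when it is done.

Besides the shell and the picture viewer there is one more tool, called after "Request:" in YAML: its name, and indented under it one key for each argument. apply_moves: Moves the arm, as the interface text tells. Its arguments: {"type":"object","properties":{"deltas":{"type":"array"},"grip_force":{"type":"number"}},"required":["deltas"]}

```bash
mkdir -p pics
python3 - <<'E'
from rig import r
import cv2,numpy as np
for n in("side","top"):
    f=r.grab_frame(n);cv2.imwrite(f"pics/{n}0.png",f["img"]);np.savez(f"{n}0.npz",**{k:np.array(v) for k,v in f.items()})
    print(n,f["fx"],f["fy"],f["cx"],f["cy"],f["eye"],np.round(f["rotation"],3),[k for k in f])
print(r.sense())
E
```

```text
side 491.3669357974089 491.3669357974089 322.3233058441249 236.2740710342784 [820.46675277 392.44410081 758.59749582] [0.727 0.004 2.636] ['img', 'z_map', 'fx', 'fy', 'cx', 'cy', 'eye', 'rotation']
top 550.7600320710715 550.7600320710715 316.9518701114979 238.64950409264048 [ 454.08689622 -143.01474078  985.14322471] [ 0.082  0.023 -1.557] ['img', 'z_map', 'fx', 'fy', 'cx', 'cy', 'eye', 'rotation']
{'clock': 0.1, 'qpos': array([ 1.27154863e+00,  3.53554215e-01,  1.63406758e+00,  1.17190191e-05,
        1.15518950e+00, -2.41678629e-03]), 'qvel': array([ 0.00082251, -0.00065527, -0.00124644,  0.00130439,  0.00119329,
       -0.00054593]), 'joint_efforts': array([-1.54131071e-04, -6.06358480e+01, -3.42820036e+01, -1.36390290e-04,
        3.92136208e-03, -4.81128984e-05]), 'eef_pos': array([182.75171437, 597.45905167, 404.04868707]), 'tcp_rot': array([-3.14037404e+00, -1.36607940e-05,  2.84475700e+00]), 'contact_force': array([-0.62887701, -0.65671719, -0.45390708]), 'wrist_torque': array([-0.0099138 ,  0.02541104,  0.02269356]), 'grasp_force': 0.0, 'opening': 0.9994167570639063}
```

View pics/side0.png

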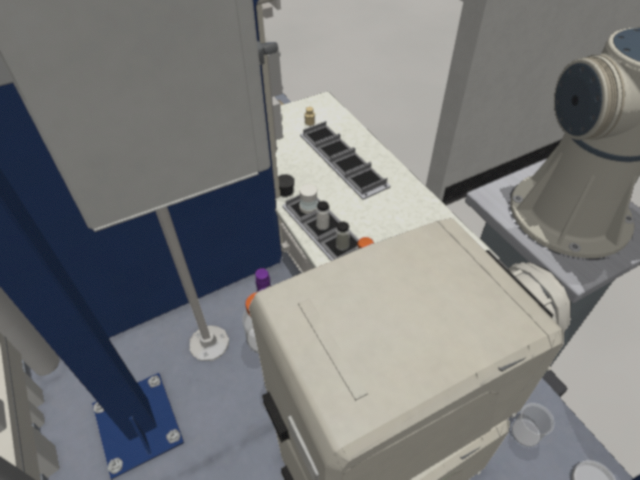

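View pics/top0.png

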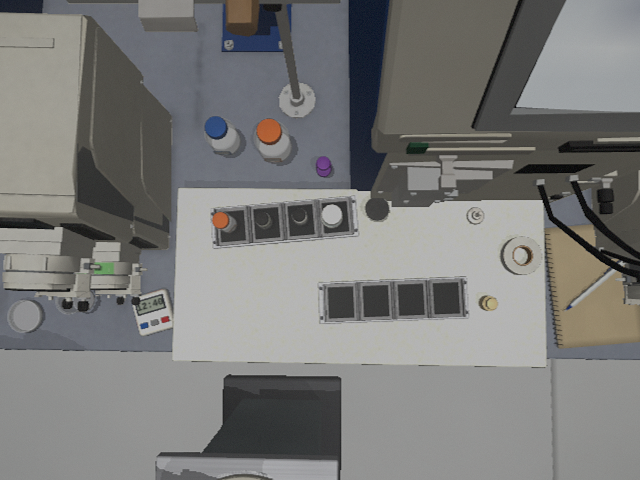

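The side view shows the empty rack at about (345,158). The full rack runs from (310,200) to (365,243): white jar, pale slim, dark grey slim, orange. In the top view (up = +x, left = +y), the full-rack row from left to right is orange (221,220), black caps (265,220) and (300,215), and white jar (332,215). The empty rack is at (393,300).

Orange candidates in the top view are (221,220), a 27 mm vial standing in a rack bay, and (270,130), a large bottle on the worktop. The purple look-alike is at (324,166). (221,220) fits. Next I measure and make an enlarged crop.

```bash
cat > h.py <<'E'
import numpy as np,cv2
from scipy.spatial.transform import Rotation as R
def cast(f,u,v,z):
    d=R.from_euler('xyz',f["rotation"]).apply(np.c_[(np.atleast_1d(u)-f["cx"])/f["fx"],-(np.atleast_1d(v)-f["cy"])/f["fy"],-np.ones(np.size(u))])
    return f["eye"]+d*((z-f["eye"][2])/d[:,2])[:,None]
def world(f,u,v):
    z=f["z_map"][v,u]
    return f["eye"]+R.from_euler('xyz',f["rotation"]).apply(np.array([(u-f["cx"])/f["fx"]*z,-(v-f["cy"])/f["fy"]*z,-z]))
def blobs(m,lo,hi):
    n,l,s,c=cv2.connectedComponentsWithStats(m.astype(np.uint8))
    return [(c[i],s[i]) for i in range(1,n) if lo<s[i][4]<hi]
E
python3 - <<'E'
from h import *
f=dict(np.load("top0.npz"));im=f["img"].astype(int)
g=im.max(2)
for u,v in((250,300),(221,220),(332,215),(265,215),(300,212),(341,301),(324,166)):print((u,v),world(f,u,v).round(1),im[v,u])
m=(g<60)
print("mats")
for c,s in blobs(m[270:330,310:480],300,3000):print((c+[310,270]).round(1),s,cast(f,c[0]+310,c[1]+270,160).round(1))
hsv=cv2.cvtColor(f["img"],cv2.COLOR_BGR2HSV)
o=((hsv[...,0]<15)&(hsv[...,1]>120))[195:250,200:250]
for c,s in blobs(o,50,900):print("orange",c+[200,195],s,cast(f,c[0]+200,c[1]+195,222).round(1))
w=(g>200)&(hsv[...,1]<40)
for c,s in blobs(w[200:232,316:350],100,900):print("white",c+[316,200],s,cast(f,c[0]+316,c[1]+200,204).round(1))
cv2.imwrite("pics/crop1.png",cv2.resize(f["img"][190:330,200:360],None,fx=5,fy=4.2857 if 0 else 4,interpolation=2)[:560])
q=dict(np.load("side0.npz"));cv2.imwrite("pics/crop2.png",cv2.resize(q["img"][165:265,270:390],None,fx=6,fy=6,interpolation=2))
E
```

```text
(250, 300) [428.  -22.5 150. ] [178 180 180]
(221, 220) [540.7  10.1 224.2] [ 59 100 178]
(332, 215) [ 551.9 -144.8  205.5] [179 179 178]
(265, 215) [550.1 -49.8 211.3] [60 61 62]
(300, 212) [554.8 -99.5 212.3] [54 58 57]
(341, 301) [ 428.9 -159.8  161.9] [60 61 62]
(324, 166) [ 653.7 -130.5   61.4] [136  69 112]
mats
[446. 298.] [123  13  27  31 717] [[ 435.6 -315.2  160. ]]
[410.8 299.7] [ 88  15  26  30 692] [[ 432.3 -263.4  160. ]]
[376. 301.] [ 53  16  26  31 626] [[ 429.6 -211.8  160. ]]
orange [220.11848341 219.66350711] [ 13  17  16  16 211] [[541.4  11.8 222. ]]
```

View pics/crop1.png

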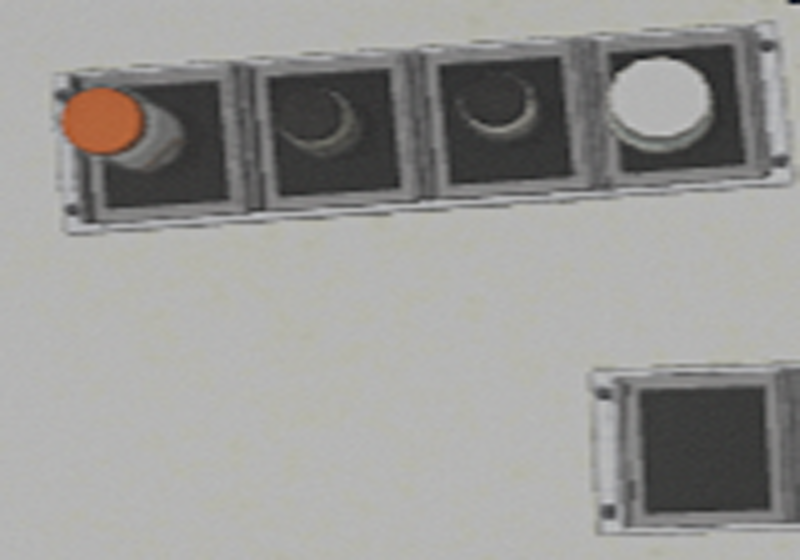

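View pics/crop2.png

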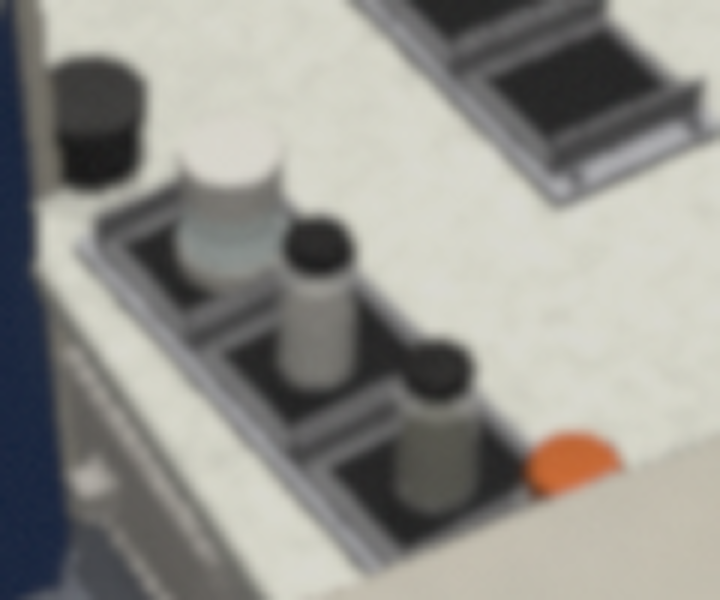

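The crops confirm the order from left to right: orange tall, dark grey slim, pale slim, white squat jar. The black-capped item at side crop (95,110), beyond the jar, is not in a rack, so it is not part of the job.

Run:
```python
from h import *
f=dict(np.load("top0.npz"))
for n,u,v,z in(("tall",220.1,219.7,222),("grey",261.6,218,208),("slim",299.4,214.5,210),("squat",331.9,214.2,204)):print(n,cast(f,u,v,z).round(1))
p=cast(f,[212.6,357.2],[247.8,235.6],156);print("front edge",p.round(1),np.arctan2(-(p[0]-p[1])[0],(p[0]-p[1])[1]))
for u,v in((377,208),(385,185),(400,190),(385,130),(440,180),(450,160),(430,205),(100,268),(120,265),(130,280),(150,120),(489,302),(500,120)):print((u,v),world(f,u,v).round(0))
q=dict(np.load("side0.npz"))
for u,v in((150,100),(150,200),(250,170),(268,120),(272,60),(320,270),(400,300),(520,280),(600,200)):print("s",(u,v),world(q,u,v).round(0))
```

```text
tall [[541.4  11.8 222. ]]
grey [[546.1 -44.6 208. ]]
slim [[551.5 -98.6 210. ]]
squat [[ 553.2 -144.6  204. ]]
front edge [[ 506.    35.4  156. ]
 [ 527.2 -183.3  156. ]] 0.0967097254858935
(377, 208) [ 566. -211.  178.]
(385, 185) [ 578. -211.  301.]
(400, 190) [ 454. -143.  985.]
(385, 130) [ 572. -184.  571.]
(440, 180) [ 555. -247.  462.]
(450, 160) [ 574. -257.  462.]
(430, 205) [ 576. -294.  150.]
(100, 268) [474. 217. 131.]
(120, 265) [479. 193. 111.]
(130, 280) [456. 186.  84.]
(150, 120) [711. 148. 128.]
(489, 302) [ 431. -371.  186.]
(500, 120) [ 574. -264.  593.]
s (150, 100) [785. 104. 585.]
s (150, 200) [806. 106. 509.]
s (250, 170) [728. 106. 505.]
s (268, 120) [ 588. -203.  315.]
s (272, 60) [ 565. -221.  399.]
s (320, 270) [687. 145. 395.]
s (400, 300) [641. 208. 394.]
s (520, 280) [478. 216. 326.]
s (600, 200) [ 46.  63. 114.]
```

Run:
```python
from h import *
for n in("top0","side0"):
    f=dict(np.load(n+".npz"));v,u=np.mgrid[0:480,0:640];z=f["z_map"]
    P=f["eye"]+R.from_euler('xyz',f["rotation"]).apply(np.stack([(u-f["cx"])/f["fx"]*z,-(v-f["cy"])/f["fy"]*z,-z],-1).reshape(-1,3))
    P=P[z.ravel()>0];
    for lo in range(200,700,50):
        k=(P[:,2]>lo)&(P[:,2]<=lo+50)&(P[:,1]<-100)&(P[:,1]>-420)&(P[:,0]>380)&(P[:,0]<680)
        if k.sum()>5:
            Q=P[k];print(n,lo,k.sum(),"max y %.0f"%np.percentile(Q[:,1],99),"min x %.0f"%np.percentile(Q[:,0],1),"for x<620 max y", np.round(np.percentile(Q[Q[:,0]<620][:,1],99)) if (Q[:,0]<620).any() else None)
```

```text
top0 200 1079 max y -101 min x 541 for x<620 max y -101.0
top0 250 1125 max y -174 min x 557 for x<620 max y -175.0
top0 300 1272 max y -174 min x 553 for x<620 max y -175.0
top0 350 2512 max y -174 min x 524 for x<620 max y -176.0
top0 400 4985 max y -175 min x 484 for x<620 max y -176.0
top0 450 1342 max y -174 min x 469 for x<620 max y -175.0
top0 500 4348 max y -174 min x 567 for x<620 max y -176.0
top0 550 9141 max y -175 min x 569 for x<620 max y -176.0
top0 600 15140 max y -175 min x 579 for x<620 max y -177.0
top0 650 12744 max y -177 min x 598 for x<620 max y -178.0
side0 200 1314 max y -128 min x 544 for x<620 max y -102.0
side0 250 384 max y -174 min x 557 for x<620 max y -174.0
side0 300 459 max y -175 min x 553 for x<620 max y -175.0
side0 350 637 max y -174 min x 553 for x<620 max y -174.0
side0 400 258 max y -175 min x 550 for x<620 max y -175.0
side0 450 417 max y -174 min x 548 for x<620 max y -174.0
side0 500 66 max y -173 min x 577 for x<620 max y -173.0
```

Run:
```python
from h import *
for n in("top0","side0"):
    f=dict(np.load(n+".npz"));v,u=np.mgrid[0:480,0:640];z=f["z_map"]
    P=f["eye"]+R.from_euler('xyz',f["rotation"]).apply(np.stack([(u-f["cx"])/f["fx"]*z,-(v-f["cy"])/f["fy"]*z,-z],-1).reshape(-1,3))
    P=P[z.ravel()>0]
    for lo in range(160,560,40):
        o=[]
        for y0 in range(-230,-150,10):
            k=(P[:,2]>lo)&(P[:,2]<=lo+40)&(P[:,1]>y0)&(P[:,1]<=y0+10)&(P[:,0]>480)&(P[:,0]<720)
            o.append((y0,k.sum(),*np.percentile(P[k,0],[2,98]).round()) if k.sum()>3 else (y0,0))
        print(n,lo,[tuple(map(int,a)) for a in o if a[1]])
```

```text
top0 160 [(-230, 93, 555, 582), (-220, 161, 550, 581), (-210, 193, 550, 598), (-200, 105, 555, 598), (-190, 34, 578, 600), (-180, 211, 531, 714), (-170, 194, 530, 583), (-160, 129, 529, 583)]
top0 200 [(-230, 19, 581, 582), (-220, 23, 581, 582), (-210, 49, 581, 598), (-200, 40, 597, 598), (-190, 40, 597, 600), (-180, 117, 600, 718), (-160, 71, 544, 565)]
top0 240 [(-230, 54, 557, 579), (-220, 30, 577, 579), (-210, 81, 576, 598), (-200, 42, 597, 598), (-190, 44, 597, 599), (-180, 151, 600, 716)]
top0 280 [(-230, 115, 557, 579), (-220, 43, 578, 579), (-210, 86, 578, 598), (-200, 52, 597, 598), (-190, 58, 597, 599), (-180, 179, 599, 717)]
top0 320 [(-230, 95, 550, 579), (-220, 57, 578, 579), (-210, 113, 578, 598), (-200, 61, 597, 598), (-190, 64, 597, 599), (-180, 204, 599, 716)]
top0 360 [(-230, 174, 553, 579), (-220, 66, 578, 579), (-210, 114, 578, 598), (-200, 62, 597, 598), (-190, 78, 597, 599), (-180, 251, 599, 717)]
top0 400 [(-230, 321, 550, 582), (-220, 107, 578, 582), (-210, 129, 576, 592), (-190, 38, 597, 599), (-180, 318, 599, 717)]
top0 440 [(-230, 20, 581, 582), (-220, 44, 
[... 693 characters left out ...]
-230, 81, 557, 570), (-210, 114, 577, 589), (-190, 12, 597, 599), (-180, 217, 600, 717)]
side0 280 [(-230, 160, 558, 570), (-210, 134, 578, 589), (-190, 11, 597, 598), (-180, 42, 599, 603)]
side0 320 [(-230, 141, 552, 570), (-220, 23, 556, 570), (-210, 158, 578, 589), (-190, 5, 597, 598), (-180, 48, 598, 604)]
side0 360 [(-230, 252, 553, 570), (-220, 25, 555, 569), (-210, 174, 579, 589), (-190, 5, 598, 598), (-180, 59, 599, 604)]
side0 400 [(-230, 62, 550, 568), (-210, 83, 577, 588), (-190, 5, 597, 598), (-180, 37, 598, 603)]
side0 440 [(-210, 162, 581, 588), (-190, 11, 596, 599), (-180, 49, 598, 604)]
side0 480 [(-210, 37, 581, 588), (-190, 24, 575, 598), (-180, 114, 578, 603)]
side0 520 []
```

Left to right, tall, grey, slim and squat go to the bays at (435.6,-315.2), (432.3,-263.4), (429.6,-211.8) and (426.6,-160.2). The instrument stands close behind the squat jar (x>575 above z 480), so the jar goes last. First I turn the tool.

Request:
apply_moves:
  deltas:
    - {"claw":-1,"delta_pos":[0,0,0],"yaw":0.17}
    - {"claw":-1,"delta_pos":[0,0,0],"yaw":0.17}
    - {"claw":-1,"delta_pos":[0,0,0],"yaw":0.17}
    - {"claw":-1,"delta_pos":[0,0,0],"yaw":0.17}
    - {"claw":-1,"delta_pos":[0,0,0],"yaw":0.17}
    - {"claw":-1,"delta_pos":[0,0,0],"yaw":0.17}
    - {"claw":-1,"delta_pos":[0,0,0],"yaw":0.175}
    - {"claw":-1,"delta_pos":[0,0,0],"yaw":0}
  grip_force: 30

```text
clock: 1.1
eef_pos: [182.8, 597.5, 404.3]
tcp_rot: [-3.141, 0.001, 1.651]
contact_force: [0.2, -0.4, 0.4]
opening: 1.0
grasp_force: 0.0
```

Request:
apply_moves:
  deltas:
    - {"claw":-1,"delta_pos":[-5,0.9,0],"yaw":0}
    - {"claw":-1,"delta_pos":[-6,1,0],"yaw":0}
    - {"claw":-1,"delta_pos":[-6,1,0],"yaw":0}
    - {"claw":-1,"delta_pos":[-6,1,0],"yaw":0}
    - {"claw":-1,"delta_pos":[-6,1,0],"yaw":0}
    - {"claw":-1,"delta_pos":[-6,1,0],"yaw":0}
    - {"claw":-1,"delta_pos":[-6,1,0],"yaw":0}
    - {"claw":-1,"delta_pos":[-6,1,0],"yaw":0}

```text
clock: 2.1
eef_pos: [298.5, 133.6, 404.9]
tcp_rot: [3.14, -0.0, 1.655]
contact_force: [2.4, -0.2, 0.8]
opening: 0.995
grasp_force: 0.0
```

Request:
apply_moves:
  deltas:
    - {"claw":-1,"delta_pos":[-5,2,0],"yaw":0}
    - {"claw":-1,"delta_pos":[-5,3,0],"yaw":0}
    - {"claw":-1,"delta_pos":[-3,5,0],"yaw":0}
    - {"claw":-1,"delta_pos":[-1,5,0],"yaw":0}
    - {"claw":-1,"delta_pos":[0,5,0],"yaw":0}
    - {"claw":-1,"delta_pos":[0,3.2,0],"yaw":0}
    - {"claw":-1,"delta_pos":[0,0,0],"yaw":0}
    - {"claw":-1,"delta_pos":[0,0,0],"yaw":0}

```text
clock: 3.1
eef_pos: [540.2, 14.1, 404.2]
tcp_rot: [-3.14, -0.0, 1.652]
contact_force: [-0.2, -0.5, -0.5]
opening: 1.001
grasp_force: 0.0
```

Request:
apply_moves:
  deltas:
    - {"claw":-1,"delta_pos":[-0.2,0.1,1.5],"yaw":0}
    - {"claw":-1,"delta_pos":[0,0,2],"yaw":0}
    - {"claw":-1,"delta_pos":[0,0,2],"yaw":0}
    - {"claw":-1,"delta_pos":[0,0,0.6],"yaw":0}
    - {"claw":0.2,"delta_pos":[0,0,0],"yaw":0}
    - {"claw":0.4,"delta_pos":[0,0,0],"yaw":0}
    - {"claw":1,"delta_pos":[0,0,0],"yaw":0}
    - {"claw":1,"delta_pos":[0,0,0],"yaw":0}

```text
clock: 4.1
eef_pos: [542.3, 12.2, 344.4]
tcp_rot: [3.14, 0.0, 1.65]
contact_force: [-0.5, -0.1, 2.9]
opening: 0.304
grasp_force: 29.3
```

Request:
apply_moves:
  deltas:
    - {"claw":1,"delta_pos":[0,0,0],"yaw":0}
    - {"claw":1,"delta_pos":[0,0,0],"yaw":0}
    - {"claw":1,"delta_pos":[0,0,0],"yaw":0}

```text
clock: 4.47
eef_pos: [542.4, 12.2, 344.3]
tcp_rot: [3.14, 0.0, 1.65]
contact_force: [-0.8, 0.9, 5.4]
opening: 0.31
grasp_force: 29.6
```

Request:
apply_moves:
  deltas:
    - {"claw":1,"delta_pos":[0,0,-1.5],"yaw":0}
    - {"claw":1,"delta_pos":[0,0,-2.5],"yaw":0}
    - {"claw":1,"delta_pos":[0,-3,0],"yaw":0}
    - {"claw":1,"delta_pos":[0,-4,0],"yaw":0}
    - {"claw":1,"delta_pos":[-2,-3,0],"yaw":0}
    - {"claw":1,"delta_pos":[-4,-1,0],"yaw":0}
    - {"claw":1,"delta_pos":[-5,-1,0],"yaw":0}
    - {"claw":1,"delta_pos":[-5,-1.2,0],"yaw":0}

```text
clock: 5.48
eef_pos: [422.9, -159.1, 384.7]
tcp_rot: [3.14, 0.001, 1.651]
contact_force: [0.9, -0.0, -0.3]
opening: 0.302
grasp_force: 29.6
```

Request:
apply_moves:
  deltas:
    - {"claw":1,"delta_pos":[-5,0,0],"yaw":0}
    - {"claw":1,"delta_pos":[-5,0,0],"yaw":0}
    - {"claw":1,"delta_pos":[-4,0,0],"yaw":0}
    - {"claw":1,"delta_pos":[-1.8,0,0],"yaw":0}
    - {"claw":1,"delta_pos":[0,0,0],"yaw":0}
    - {"claw":1,"delta_pos":[0,0,0],"yaw":0}

```text
clock: 6.22
eef_pos: [435.5, -314.1, 383.7]
tcp_rot: [-3.141, -0.001, 1.65]
contact_force: [0.0, 0.3, 0.4]
opening: 0.305
grasp_force: 29.6
```

Request:
apply_moves:
  deltas:
    - {"claw":1,"delta_pos":[-0.1,0,1.5],"yaw":0}
    - {"claw":1,"delta_pos":[0,0,1.5],"yaw":0}
    - {"claw":1,"delta_pos":[0,0,0.6],"yaw":0}
    - {"claw":1,"delta_pos":[0,0,0.3],"yaw":0}
    - {"claw":1,"delta_pos":[0,0,0],"yaw":0}
    - {"claw":0.2,"delta_pos":[0,0,0],"yaw":0}
    - {"claw":-0.3,"delta_pos":[0,0,0],"yaw":0}
    - {"claw":-1,"delta_pos":[0,0,0],"yaw":0}

```text
clock: 7.22
eef_pos: [435.7, -316.3, 344.8]
tcp_rot: [3.141, 0.0, 1.65]
contact_force: [0.0, -0.7, -0.4]
opening: 0.812
grasp_force: 0.0
```

Request:
apply_moves:
  deltas:
    - {"claw":-1,"delta_pos":[0,0,0],"yaw":0}
    - {"claw":-1,"delta_pos":[0,0,0],"yaw":0}
    - {"claw":-1,"delta_pos":[0,0,-2],"yaw":0}
    - {"claw":-1,"delta_pos":[0,0,-4],"yaw":0}
    - {"claw":-1,"delta_pos":[3,0,0],"yaw":0}
    - {"claw":-1,"delta_pos":[4,0,0],"yaw":0}
    - {"claw":-1,"delta_pos":[5,0,0],"yaw":0}
    - {"claw":-1,"delta_pos":[5,0,0],"yaw":0}

```text
clock: 8.22
eef_pos: [421.9, -145.5, 404.8]
tcp_rot: [3.141, 0.0, 1.649]
contact_force: [0.3, 0.2, 0.3]
opening: 0.997
grasp_force: 0.0
```

Run:
```python
from rig import r
import cv2,numpy as np
a=r.grab_frame("top")["img"];b=r.grab_frame("side")["img"]
cv2.imwrite("pics/c2.png",cv2.resize(np.hstack([a[180:340,170:490],b[80:240,240:400]]),None,fx=1.6,fy=1.6))
print(r.sense()["eef_pos"])
```

```text
[ 421.39491497 -143.51506271  404.58293693]
```

View pics/c2.png

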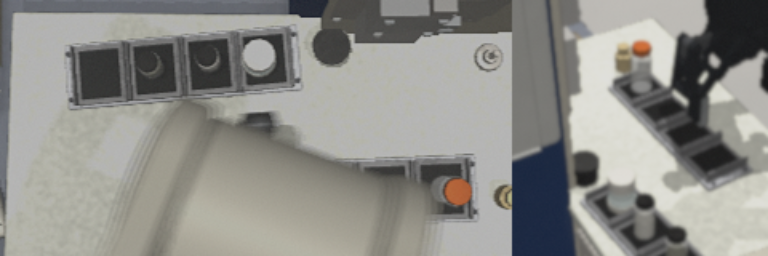

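The orange vial stands upright in the right-end bay at about (456,299) in the top view, and the rest of the row is undisturbed. Next is the grey one.

Request:
apply_moves:
  deltas:
    - {"claw":-1,"delta_pos":[3,3,0],"yaw":0}
    - {"claw":-1,"delta_pos":[3,4,0],"yaw":0}
    - {"claw":-1,"delta_pos":[2.9,4,0],"yaw":0}
    - {"claw":-1,"delta_pos":[0,2.2,0],"yaw":0}
    - {"claw":-1,"delta_pos":[0,0,0],"yaw":0}
    - {"claw":-1,"delta_pos":[0,0,0],"yaw":0}

```text
clock: 9.07
eef_pos: [546.2, -48.2, 404.4]
tcp_rot: [-3.14, 0.0, 1.649]
contact_force: [0.3, -0.2, -0.1]
opening: 1.0
grasp_force: 0.0
```

Request:
apply_moves:
  deltas:
    - {"claw":-1,"delta_pos":[0.35,0,1.5],"yaw":0}
    - {"claw":-1,"delta_pos":[0,0,2],"yaw":0}
    - {"claw":-1,"delta_pos":[0,0,2],"yaw":0}
    - {"claw":-1,"delta_pos":[0,0,0.7],"yaw":0}
    - {"claw":0.2,"delta_pos":[0,0,0],"yaw":0}
    - {"claw":0.4,"delta_pos":[0,0,0],"yaw":0}
    - {"claw":1,"delta_pos":[0,0,0],"yaw":0}
    - {"claw":1,"delta_pos":[0,0,0],"yaw":0}

```text
clock: 10.07
eef_pos: [546.7, -44.1, 343.3]
tcp_rot: [3.141, 0.0, 1.65]
contact_force: [-0.4, -0.7, 2.9]
opening: 0.244
grasp_force: 30.8
```

Request:
apply_moves:
  deltas:
    - {"claw":1,"delta_pos":[0,0,0],"yaw":0}
    - {"claw":1,"delta_pos":[0,0,0],"yaw":0}
    - {"claw":1,"delta_pos":[0,0,0],"yaw":0}

```text
clock: 10.45
eef_pos: [546.8, -44.1, 343.2]
tcp_rot: [3.141, 0.0, 1.65]
contact_force: [-2.0, -0.1, 6.2]
opening: 0.243
grasp_force: 31.1
```

Request:
apply_moves:
  deltas:
    - {"claw":1,"delta_pos":[0,0,-1.5],"yaw":0}
    - {"claw":1,"delta_pos":[0,0,-2.5],"yaw":0}
    - {"claw":1,"delta_pos":[0,-3,0],"yaw":0}
    - {"claw":1,"delta_pos":[0,-4,0],"yaw":0}
    - {"claw":1,"delta_pos":[-2,-3,0],"yaw":0}
    - {"claw":1,"delta_pos":[-4,-1.5,0],"yaw":0}
    - {"claw":1,"delta_pos":[-5,-1,0],"yaw":0}
    - {"claw":1,"delta_pos":[-5,-0.7,0],"yaw":0}

```text
clock: 11.45
eef_pos: [427.2, -215.4, 383.7]
tcp_rot: [3.14, 0.001, 1.65]
contact_force: [1.5, 0.5, 0.0]
opening: 0.245
grasp_force: 30.5
```

Request:
apply_moves:
  deltas:
    - {"claw":1,"delta_pos":[-3.5,0,0],"yaw":0}
    - {"claw":1,"delta_pos":[-1.5,0,0],"yaw":0}
    - {"claw":1,"delta_pos":[0,0,0],"yaw":0}
    - {"claw":1,"delta_pos":[0,0,0],"yaw":0}

```text
clock: 11.95
eef_pos: [431.5, -262.9, 382.7]
tcp_rot: [-3.141, -0.001, 1.65]
contact_force: [0.1, 0.0, -1.2]
opening: 0.242
grasp_force: 30.5
```

Request:
apply_moves:
  deltas:
    - {"claw":1,"delta_pos":[0,0.1,1.5],"yaw":0}
    - {"claw":1,"delta_pos":[0,0,1.5],"yaw":0}
    - {"claw":1,"delta_pos":[0,0,0.6],"yaw":0}
    - {"claw":1,"delta_pos":[0,0,0.3],"yaw":0}
    - {"claw":1,"delta_pos":[0,0,0],"yaw":0}
    - {"claw":0.3,"delta_pos":[0,0,0],"yaw":0}
    - {"claw":-0.3,"delta_pos":[0,0,0],"yaw":0}
    - {"claw":-1,"delta_pos":[0,0,0],"yaw":0}

```text
clock: 12.95
eef_pos: [432.6, -263.8, 343.8]
tcp_rot: [3.141, 0.0, 1.65]
contact_force: [-0.5, 0.0, 0.4]
opening: 0.763
grasp_force: 0.0
```

Request:
apply_moves:
  deltas:
    - {"claw":-1,"delta_pos":[0,0,0],"yaw":0}
    - {"claw":-1,"delta_pos":[0,0,0],"yaw":0}
    - {"claw":-1,"delta_pos":[0,0,-2],"yaw":0}
    - {"claw":-1,"delta_pos":[0,0,-4.2],"yaw":0}
    - {"claw":-1,"delta_pos":[4,2,0],"yaw":0}
    - {"claw":-1,"delta_pos":[5,3,0],"yaw":0}
    - {"claw":-1,"delta_pos":[4,4,0],"yaw":0}
    - {"claw":-1,"delta_pos":[2,3,0],"yaw":0}

```text
clock: 13.95
eef_pos: [541.4, -102.7, 405.9]
tcp_rot: [3.141, -0.0, 1.651]
contact_force: [-0.0, 0.3, 0.7]
opening: 1.003
grasp_force: 0.0
```

Request:
apply_moves:
  deltas:
    - {"claw":-1,"delta_pos":[0.5,1.1,0],"yaw":0}
    - {"claw":-1,"delta_pos":[0,0,1],"yaw":0}
    - {"claw":-1,"delta_pos":[0,0,2],"yaw":0}
    - {"claw":-1,"delta_pos":[0,0,2],"yaw":0}
    - {"claw":-1,"delta_pos":[0,0,1.2],"yaw":0}
    - {"claw":0.2,"delta_pos":[0,0,0],"yaw":0}
    - {"claw":0.4,"delta_pos":[0,0,0],"yaw":0}
    - {"claw":1,"delta_pos":[0,0,0],"yaw":0}

```text
clock: 14.95
eef_pos: [551.1, -99.1, 344.4]
tcp_rot: [3.14, 0.0, 1.65]
contact_force: [-0.3, 0.3, 0.1]
opening: 0.375
grasp_force: 0.0
```

Request:
apply_moves:
  deltas:
    - {"claw":1,"delta_pos":[0,0,0],"yaw":0}
    - {"claw":1,"delta_pos":[0,0,0],"yaw":0}
    - {"claw":1,"delta_pos":[0,0,0],"yaw":0}
    - {"claw":1,"delta_pos":[0,0,0],"yaw":0}

```text
clock: 15.45
eef_pos: [551.1, -99.0, 344.4]
tcp_rot: [3.141, 0.0, 1.65]
contact_force: [-1.3, -0.0, 6.4]
opening: 0.248
grasp_force: 30.2
```

Run:
```python
from rig import r
from h import *
f=r.grab_frame("side");g=r.grab_frame("top")
cv2.imwrite("pics/c3.png",np.hstack([cv2.resize(f["img"][80:280,220:420],(400,400)),cv2.resize(g["img"][140:340,240:440],(400,400))]))
for q in(f,g):
    v,u=np.mgrid[0:480,0:640];z=q["z_map"]
    P=q["eye"]+R.from_euler('xyz',q["rotation"]).apply(np.stack([(u-q["cx"])/q["fx"]*z,-(v-q["cy"])/q["fy"]*z,-z],-1).reshape(-1,3));P=P[z.ravel()>0]
    for lo in range(250,700,50):
        k=(abs(P[:,0]-552)<90)&(abs(P[:,1]+99)<74)&(P[:,2]>lo)&(P[:,2]<lo+50)
        if k.sum()>5:print(lo,k.sum(),np.percentile(P[k],[1,99],axis=0).round()[:,:2].tolist())
```

```text
250 1261 [[490.0, -108.0], [615.0, -77.0]]
300 1600 [[523.0, -108.0], [589.0, -60.0]]
350 1646 [[521.0, -110.0], [592.0, -57.0]]
400 2153 [[524.0, -107.0], [590.0, -58.0]]
450 2211 [[510.0, -149.0], [603.0, -28.0]]
500 5579 [[490.0, -148.0], [607.0, -25.0]]
550 79 [[561.0, -51.0], [591.0, -33.0]]
250 395 [[487.0, -115.0], [515.0, -91.0]]
300 54 [[514.0, -121.0], [521.0, -89.0]]
350 196 [[511.0, -119.0], [522.0, -71.0]]
400 78 [[512.0, -110.0], [517.0, -82.0]]
450 85 [[502.0, -104.0], [518.0, -45.0]]
500 5878 [[468.0, -165.0], [600.0, -39.0]]
550 12691 [[468.0, -161.0], [585.0, -36.0]]
600 3410 [[462.0, -148.0], [513.0, -26.0]]
```

View pics/c3.png

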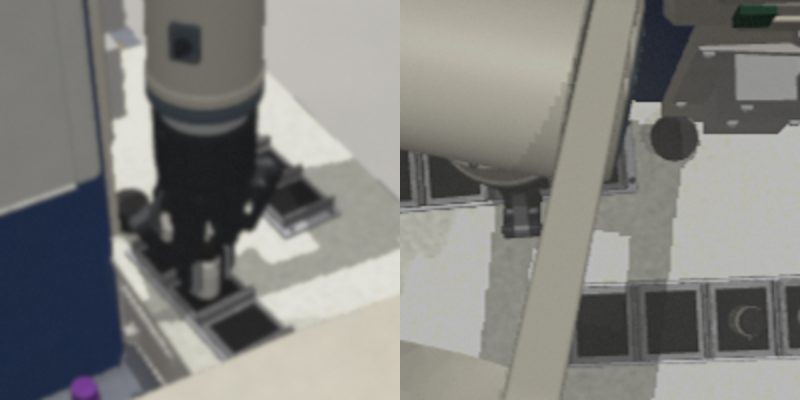

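The pale slim vial is gripped upright (side crop, left). The wrist housing above it is wide, so I measure its profile before planning for the squat jar.

Run:
```python
from rig import r
from h import *
A=[]
for n in("side","top"):
    q=r.grab_frame(n);v,u=np.mgrid[0:480,0:640];z=q["z_map"]
    P=q["eye"]+R.from_euler('xyz',q["rotation"]).apply(np.stack([(u-q["cx"])/q["fx"]*z,-(v-q["cy"])/q["fy"]*z,-z],-1).reshape(-1,3));A.append(P[z.ravel()>0])
P=np.vstack(A);c=r.sense()["eef_pos"];th=np.arctan2(c[1],c[0]);d=P-c
k=(abs(P[:,0]-c[0])<110)&(P[:,1]>-172)&(P[:,1]<0)&(P[:,2]>345);d=d[k]
rad=d[:,0]*np.cos(th)+d[:,1]*np.sin(th);lat=-d[:,0]*np.sin(th)+d[:,1]*np.cos(th);h=d[:,2]
print("rows: height above TCP; max radial for lat bins -80..80 by 20")
for h0 in range(0,300,25):
    print(h0,[int(np.percentile(rad[m],98)) if (m:=(h>=h0)&(h<h0+25)&(lat>=l)&(lat<l+20)).sum()>3 else None for l in range(-80,80,20)], "lat",[int(x) for x in np.percentile(lat[m],[2,98])] if (m:=(h>=h0)&(h<h0+25)&(abs(rad)<60)).sum()>3 else None)
# machine upper part from first picture
f=dict(np.load("top0.npz"));z=f["z_map"]
Q=f["eye"]+R.from_euler('xyz',f["rotation"]).apply(np.stack([(u-f["cx"])/f["fx"]*z,-(v-f["cy"])/f["fy"]*z,-z],-1).reshape(-1,3))
for lo in range(470,700,10):
    m=(Q[:,2]>lo)&(Q[:,2]<=lo+10)&(Q[:,1]<-150)&(Q[:,1]>-215)&(Q[:,0]>400)
    if m.sum()>3:print(lo,m.sum(),Q[m,0].min().round(),Q[m,1].max().round(),end="; ")
m=(Q[:,2]>300)&(Q[:,0]<560)&(Q[:,0]>350)&(Q[:,1]<-150)&(Q[:,1]>-400);print("\nprotrusion",m.sum(),np.percentile(Q[m],[1,50,99],axis=0).round())
```

```text
rows: height above TCP; max radial for lat bins -80..80 by 20
0 [None, None, -30, 40, 40, 34, 12, None] lat [-17, 41]
25 [None, None, -31, 40, 40, 33, 11, None] lat [-17, 41]
50 [None, None, None, 38, 38, 32, 32, None] lat [-10, 40]
75 [None, None, None, 38, 38, 32, 32, None] lat [-4, 41]
100 [None, None, None, 41, 41, 35, 7, 10] lat [-1, 61]
125 [None, 42, 33, 39, 41, 36, 42, 37] lat [-42, 67]
150 [-23, 46, 43, 43, 43, 43, 47, 44] lat [-43, 68]
175 [37, 44, 40, 42, 42, 42, 46, 41] lat [-64, 68]
200 [29, 35, 29, 29, 29, 29, 34, 33] lat [-62, 64]
225 [-2, 0, None, None, None, None, 0, 84] lat [-60, 60]
250 [-40, -39, None, None, None, None, -39, 95] lat [-60, 60]
275 [-78, -78, None, None, -114, -114, -79, -81] lat None
470 108 599.0 -173.0; 480 111 601.0 -174.0; 490 92 601.0 -173.0; 500 208 569.0 -174.0; 510 223 567.0 -174.0; 520 268 566.0 -174.0; 530 293 566.0 -174.0; 540 263 566.0 -174.0; 550 311 568.0 -174.0; 560 479 568.0 -174.0; 570 587 571.0 -174.0; 580 628 575.0 -174.0; 590 661 579.0 -174.0; 600 691 583.0 -175.0; 610 722 586.0 -175.0; 620 782 590.0 -175.0; 630 798 594.0 -175.0; 640 876 597.0 -175.0; 650 910 602.0 -175.0; 660 943 605.0 -175.0; 670 990 609.0 -177.0; 680 301 613.0 -178.0; 
protrusion 1578 [[ 491. -399.  306.]
 [ 553. -256.  404.]
 [ 560. -222.  464.]]
```

Request:
apply_moves:
  deltas:
    - {"claw":1,"delta_pos":[0,0,-1.5],"yaw":0}
    - {"claw":1,"delta_pos":[0,0,-2.5],"yaw":0}
    - {"claw":1,"delta_pos":[0,-3,0],"yaw":0}
    - {"claw":1,"delta_pos":[0,-4,0],"yaw":0}
    - {"claw":1,"delta_pos":[-2.3,-3,0],"yaw":0}
    - {"claw":1,"delta_pos":[-4,-2,0],"yaw":0}
    - {"claw":1,"delta_pos":[-3,-1,0],"yaw":0}
    - {"claw":1,"delta_pos":[-1,0,0],"yaw":0}

```text
clock: 16.65
eef_pos: [429.1, -213.1, 384.5]
tcp_rot: [3.141, 0.001, 1.648]
contact_force: [-0.6, 0.9, -0.2]
opening: 0.244
grasp_force: 29.6
```

Request:
apply_moves:
  deltas:
    - {"claw":1,"delta_pos":[0,0,0],"yaw":0}
    - {"claw":1,"delta_pos":[0,0,0],"yaw":0}

```text
clock: 16.9
eef_pos: [429.7, -211.1, 383.7]
tcp_rot: [-3.142, -0.0, 1.65]
contact_force: [-0.8, 0.5, -0.2]
opening: 0.247
grasp_force: 29.6
```

Request:
apply_moves:
  deltas:
    - {"claw":1,"delta_pos":[0,0,1.5],"yaw":0}
    - {"claw":1,"delta_pos":[0,0,1.5],"yaw":0}
    - {"claw":1,"delta_pos":[0,0,0.6],"yaw":0}
    - {"claw":1,"delta_pos":[0,0,0.3],"yaw":0}
    - {"claw":1,"delta_pos":[0,0,0],"yaw":0}
    - {"claw":0.3,"delta_pos":[0,0,0],"yaw":0}
    - {"claw":-0.3,"delta_pos":[0,0,0],"yaw":0}
    - {"claw":-1,"delta_pos":[0,0,0],"yaw":0}

```text
clock: 17.9
eef_pos: [429.5, -211.9, 344.7]
tcp_rot: [3.141, 0.0, 1.65]
contact_force: [-0.4, 0.7, -0.5]
opening: 0.763
grasp_force: 0.0
```

Request:
apply_moves:
  deltas:
    - {"claw":-1,"delta_pos":[0,0,0],"yaw":0}
    - {"claw":-1,"delta_pos":[0,0,0],"yaw":0}
    - {"claw":-1,"delta_pos":[0,0,-2],"yaw":0}
    - {"claw":-1,"delta_pos":[0,0,-4],"yaw":0}
    - {"claw":-1,"delta_pos":[4,2,0],"yaw":0}
    - {"claw":-1,"delta_pos":[4,4,0],"yaw":0}
    - {"claw":-1,"delta_pos":[1.8,4.2,0],"yaw":0}
    - {"claw":-1,"delta_pos":[0,0,0],"yaw":0}

```text
clock: 18.9
eef_pos: [525.4, -104.7, 404.7]
tcp_rot: [3.14, 0.0, 1.653]
contact_force: [-0.4, 0.0, -0.2]
opening: 1.0
grasp_force: 0.0
```

Run:
```python
from rig import r
from h import *
f=r.grab_frame("side");g=r.grab_frame("top");c=r.sense()["eef_pos"];print(c)
cv2.imwrite("pics/c4.png",np.hstack([cv2.resize(f["img"][80:280,220:420],(400,400)),cv2.resize(g["img"][160:360,290:490],(400,400))]))
for q in(f,g):
    v,u=np.mgrid[0:480,0:640];z=q["z_map"]
    P=q["eye"]+R.from_euler('xyz',q["rotation"]).apply(np.stack([(u-q["cx"])/q["fx"]*z,-(v-q["cy"])/q["fy"]*z,-z],-1).reshape(-1,3));P=P[z.ravel()>0]
    k=(abs(P[:,0]-c[0])<75)&(abs(P[:,1]-c[1])<16)&(P[:,2]>182)&(P[:,2]<330)
    Q=P[k];print(len(Q))
    for s in(-1,1):
        S=Q[(s*(Q[:,0]-c[0])>25)]
        if len(S)>5:print(s,"z min %.0f"%np.percentile(S[:,2],1),"x range",np.percentile(S[S[:,2]<S[:,2].min()+25][:,0],[2,98]).round(),np.percentile(S[:,1],[2,98]).round())
```

```text
[ 523.11943334 -105.98139309  404.27334508]
1406
-1 z min 246 x range [470. 484.] [-118.  -91.]
1 z min 248 x range [569. 582.] [-114.  -90.]
240
-1 z min 285 x range [450. 481.] [-122.  -92.]
```

View pics/c4.png

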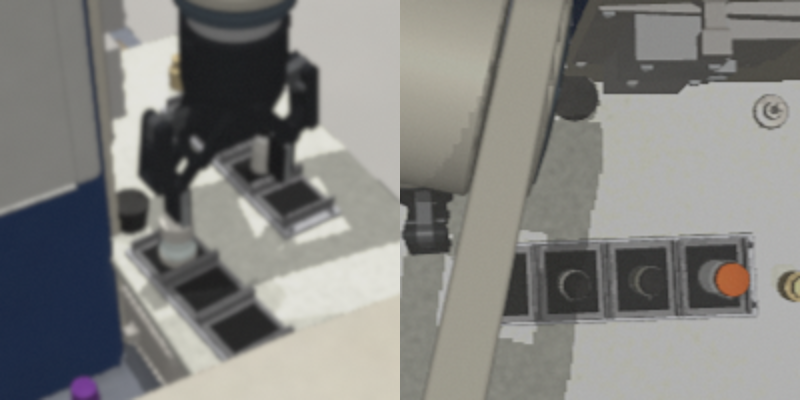

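All three vials stand upright in their bays, and the jar is untouched. The open fingertips are 158 mm ahead of the TCP. The instrument's overhang (x>566, y<-174, z>500) would meet the wrist housing if I gripped the jar where it stands. So I hook it with the far finger and slide it forward in its open bay first.

Request:
apply_moves:
  deltas:
    - {"claw":-1,"delta_pos":[0,0.3,2],"yaw":0}
    - {"claw":-1,"delta_pos":[0,0,3],"yaw":0}
    - {"claw":-1,"delta_pos":[0,0,2],"yaw":0}
    - {"claw":-1,"delta_pos":[0,0,0],"yaw":0}
    - {"claw":-1,"delta_pos":[-0.6,0,0],"yaw":0}
    - {"claw":-1,"delta_pos":[-0.6,0,0],"yaw":0}
    - {"claw":-1,"delta_pos":[0,0,0],"yaw":0}
    - {"claw":-1,"delta_pos":[0,0,0],"yaw":0}

```text
clock: 20.0
eef_pos: [527.4, -118.0, 335.0]
tcp_rot: [3.141, 0.0, 1.649]
contact_force: [0.6, 0.8, -0.4]
opening: 1.0
grasp_force: 0.0
```

Request:
apply_moves:
  deltas:
    - {"claw":-1,"delta_pos":[-0.4,0,0],"yaw":0}
    - {"claw":-1,"delta_pos":[-0.4,0,0],"yaw":0}
    - {"claw":-1,"delta_pos":[0,0,0],"yaw":0}
    - {"claw":-1,"delta_pos":[0,0,0],"yaw":0}

```text
clock: 20.5
eef_pos: [527.9, -125.9, 334.6]
tcp_rot: [-3.141, -0.0, 1.65]
contact_force: [-0.4, 0.4, -0.0]
opening: 1.001
grasp_force: 0.0
```

Request:
apply_moves:
  deltas:
    - {"claw":-1,"delta_pos":[-0.3,0,0],"yaw":0}
    - {"claw":-1,"delta_pos":[-0.3,0,0],"yaw":0}
    - {"claw":-1,"delta_pos":[-0.2,0,0],"yaw":0}
    - {"claw":-1,"delta_pos":[0,0,0],"yaw":0}
    - {"claw":-1,"delta_pos":[0,0,0],"yaw":0}

```text
clock: 21.12
eef_pos: [528.6, -133.8, 334.7]
tcp_rot: [3.142, -0.0, 1.65]
contact_force: [-0.2, 0.3, -0.1]
opening: 1.001
grasp_force: 0.0
```

Run:
```python
from rig import r
from h import *
f=r.grab_frame("side");print(r.sense()["eef_pos"],r.sense()["contact_force"])
cv2.imwrite("pics/c5.png",cv2.resize(f["img"][130:250,250:410],(800,600)))
```

```text
[ 528.59132015 -133.76574569  334.6794908 ] [-0.5541263  -0.79026699 -0.47232088]
```

View pics/c5.png

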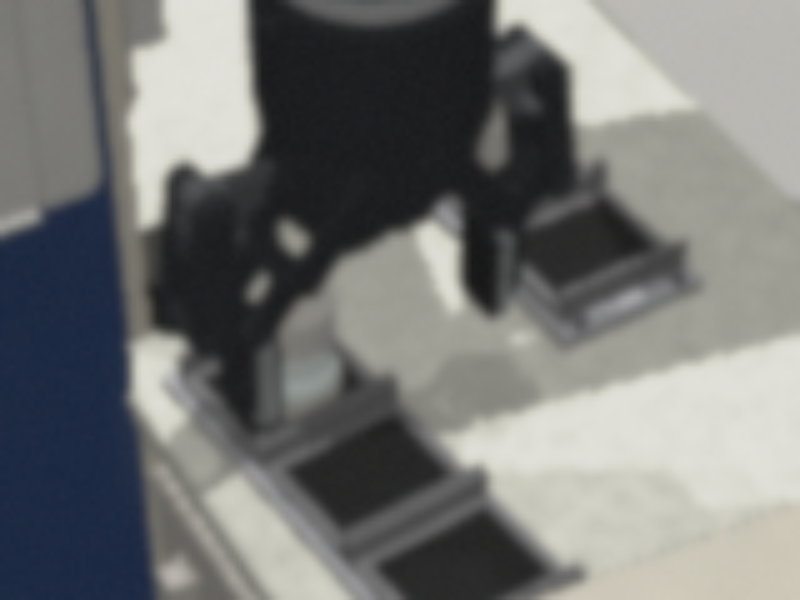

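The far finger (245,380) stands just behind the jar (310,370), which is upright and untouched. Now I pull it toward the robot.

Request:
apply_moves:
  deltas:
    - {"claw":-1,"delta_pos":[0,-0.3,0],"yaw":0}
    - {"claw":-1,"delta_pos":[0,-0.3,0],"yaw":0}
    - {"claw":-1,"delta_pos":[0,-0.3,0],"yaw":0}
    - {"claw":-1,"delta_pos":[0,-0.3,0],"yaw":0}
    - {"claw":-1,"delta_pos":[0,-0.3,0],"yaw":0}
    - {"claw":-1,"delta_pos":[0,-0.2,0],"yaw":0}
    - {"claw":-1,"delta_pos":[0,0,0],"yaw":0}
    - {"claw":-1,"delta_pos":[0,0,0],"yaw":0}

```text
clock: 22.18
eef_pos: [511.7, -135.1, 334.7]
tcp_rot: [-3.141, -0.0, 1.65]
contact_force: [0.1, -1.2, 0.1]
opening: 1.001
grasp_force: 0.1
```

Run:
```python
from rig import r
from h import *
f=r.grab_frame("side");print(r.sense()["eef_pos"],r.sense()["contact_force"])
np.savez("side1.npz",**{k:np.array(v) for k,v in f.items()})
v,u=np.mgrid[0:480,0:640];z=f["z_map"]
P=f["eye"]+R.from_euler('xyz',f["rotation"]).apply(np.stack([(u-f["cx"])/f["fx"]*z,-(v-f["cy"])/f["fy"]*z,-z],-1).reshape(-1,3))
b=f["img"].reshape(-1,3).max(1)
k=(P[:,0]>505)&(P[:,0]<585)&(P[:,1]>-170)&(P[:,1]<-120)&(P[:,2]>174)&(P[:,2]<206)&(b>110)&(z.ravel()>0)
print(k.sum(),np.percentile(P[k],[2,50,98],axis=0).round(1))
cv2.imwrite("pics/c6.png",cv2.resize(f["img"][130:250,250:410],(800,600)))
```

```text
[ 511.6716291  -135.14629124  334.62593312] [ 0.82044123 -0.62922119  0.71279731]
151 [[ 528.7 -152.7  174.7]
 [ 538.6 -132.3  194.6]
 [ 546.5 -128.8  205. ]]
```

View pics/c6.png

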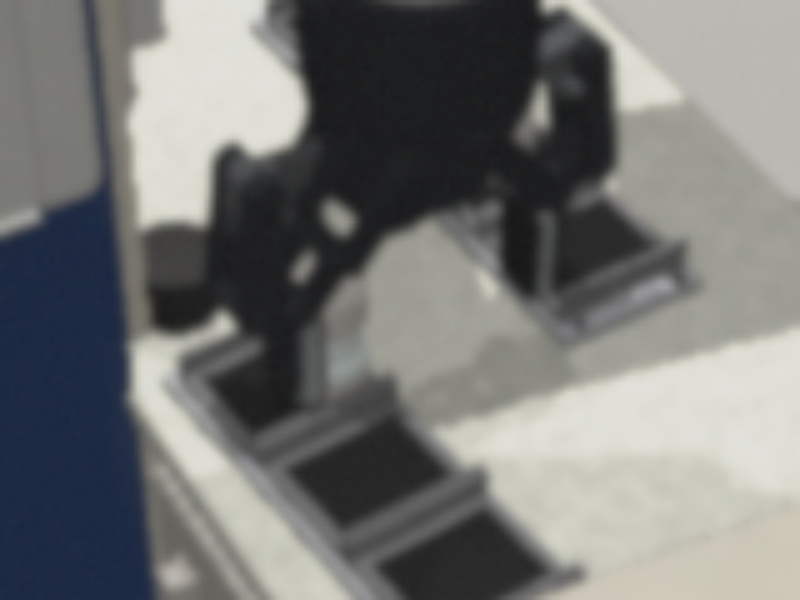

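The jar stayed upright and is now at about x=538, y=-146. I slide the gripper across to it and narrow the fingers while moving forward to keep the far finger in place.

Request:
apply_moves:
  deltas:
    - {"claw":-1,"delta_pos":[0,0.3,0],"yaw":0}
    - {"claw":-1,"delta_pos":[-0.3,0,0],"yaw":0}
    - {"claw":-1,"delta_pos":[-0.3,0,0],"yaw":0}
    - {"claw":-0.88,"delta_pos":[0,0.3,0],"yaw":0}
    - {"claw":-0.76,"delta_pos":[0,0.3,0],"yaw":0}
    - {"claw":-0.64,"delta_pos":[0,0.3,0],"yaw":0}
    - {"claw":-0.55,"delta_pos":[0,0.2,0],"yaw":0}
    - {"claw":-0.55,"delta_pos":[0,0,0],"yaw":0}

```text
clock: 23.22
eef_pos: [526.2, -140.0, 334.6]
tcp_rot: [3.142, -0.0, 1.65]
contact_force: [-0.3, 0.1, 0.0]
opening: 0.775
grasp_force: 0.0
```

Request:
apply_moves:
  deltas:
    - {"claw":-0.55,"delta_pos":[0,0,-0.8],"yaw":0}
    - {"claw":-0.3,"delta_pos":[0,0,0],"yaw":0}
    - {"claw":-0.1,"delta_pos":[0,0,0],"yaw":0}
    - {"claw":0.1,"delta_pos":[0,0,0],"yaw":0}
    - {"claw":0.3,"delta_pos":[0,0,0],"yaw":0}
    - {"claw":1,"delta_pos":[0,0,0],"yaw":0}
    - {"claw":1,"delta_pos":[0,0,0],"yaw":0}
    - {"claw":1,"delta_pos":[0,0,0],"yaw":0}

```text
clock: 24.22
eef_pos: [526.0, -140.0, 342.8]
tcp_rot: [-3.141, -0.0, 1.65]
contact_force: [-0.8, 0.4, 4.1]
opening: 0.337
grasp_force: 29.5
```

Run:
```python
from rig import r
from h import *
f=r.grab_frame("side");s=r.sense();print(s["eef_pos"],s["contact_force"],s["opening"],s["grasp_force"])
cv2.imwrite("pics/c7.png",cv2.resize(f["img"][130:250,250:410],(800,600)))
```

```text
[ 525.99726474 -140.00482906  342.74509598] [-1.71614718 -0.89914481  3.63344586] 0.33865950467210965 29.547750516794622
```

View pics/c7.png

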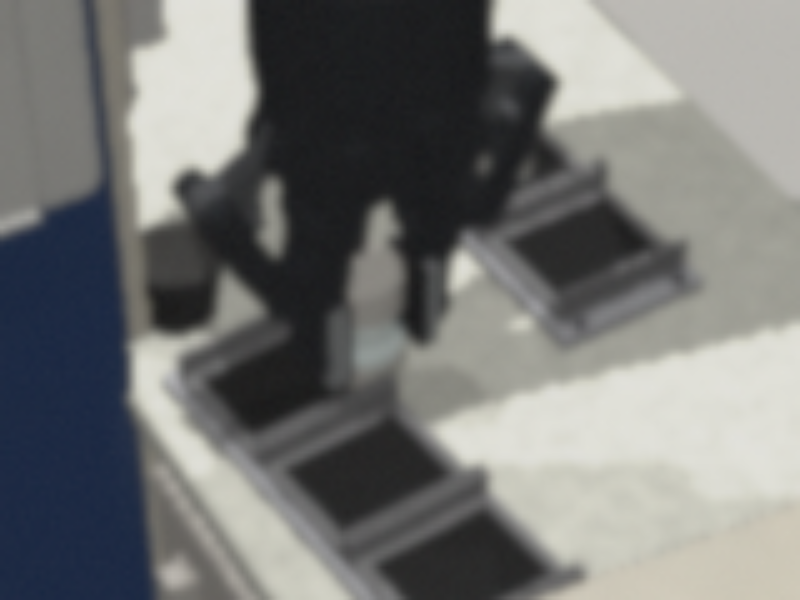

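The jar is held upright, but opening 0.338 (about 29 mm, not 31) shows that only the pad edges hold it, about 15 mm off-centre. I set it on the flat riser between the racks and regrip it centred.

Request:
apply_moves:
  deltas:
    - {"claw":1,"delta_pos":[0,0,-0.3],"yaw":0}
    - {"claw":1,"delta_pos":[0,0,-0.3],"yaw":0}
    - {"claw":1,"delta_pos":[0,-0.8,0],"yaw":0}
    - {"claw":1,"delta_pos":[0,-0.8,0],"yaw":0}
    - {"claw":1,"delta_pos":[0,-0.8,0],"yaw":0}
    - {"claw":1,"delta_pos":[0,-0.7,0],"yaw":0}
    - {"claw":1,"delta_pos":[0,0,0],"yaw":0}
    - {"claw":1,"delta_pos":[0,0,0],"yaw":0}

```text
clock: 25.28
eef_pos: [495.3, -142.5, 348.8]
tcp_rot: [3.141, 0.0, 1.65]
contact_force: [-0.1, 0.9, -0.2]
opening: 0.335
grasp_force: 29.6
```

Run:
```python
from rig import r
from h import *
f=r.grab_frame("side");s=r.sense();print(s["eef_pos"],s["contact_force"],s["opening"],s["grasp_force"])
v,u=np.mgrid[0:480,0:640];z=f["z_map"]
P=f["eye"]+R.from_euler('xyz',f["rotation"]).apply(np.stack([(u-f["cx"])/f["fx"]*z,-(v-f["cy"])/f["fy"]*z,-z],-1).reshape(-1,3))
b=f["img"].reshape(-1,3).max(1)
for lo in(168,180,192,200):
    k=(abs(P[:,0]-s["eef_pos"][0])<14)&(P[:,1]>-185)&(P[:,1]<-120)&(P[:,2]>lo)&(P[:,2]<lo+12)&(b>90)&(z.ravel()>0)
    if k.sum()>3:print(lo,k.sum(),np.percentile(P[k],[5,50,95],axis=0).round(1).tolist())
cv2.imwrite("pics/c8.png",cv2.resize(f["img"][130:250,270:430],(800,600)))
```

```text
[ 495.41342589 -142.53001615  348.76089889] [-0.12776743  0.51692763 -0.87945165] 0.3375897039747894 29.628285658545792
168 54 [[485.8, -137.1, 169.2], [497.5, -133.5, 175.2], [504.8, -131.3, 179.2]]
180 58 [[486.2, -138.6, 180.3], [496.9, -135.6, 184.5], [504.4, -132.3, 190.5]]
192 38 [[491.2, -137.1, 194.9], [498.9, -133.9, 199.4], [508.9, -131.3, 202.8]]
200 121 [[484.1, -151.9, 201.6], [493.7, -138.7, 209.0], [503.8, -132.7, 210.9]]
```

View pics/c8.png

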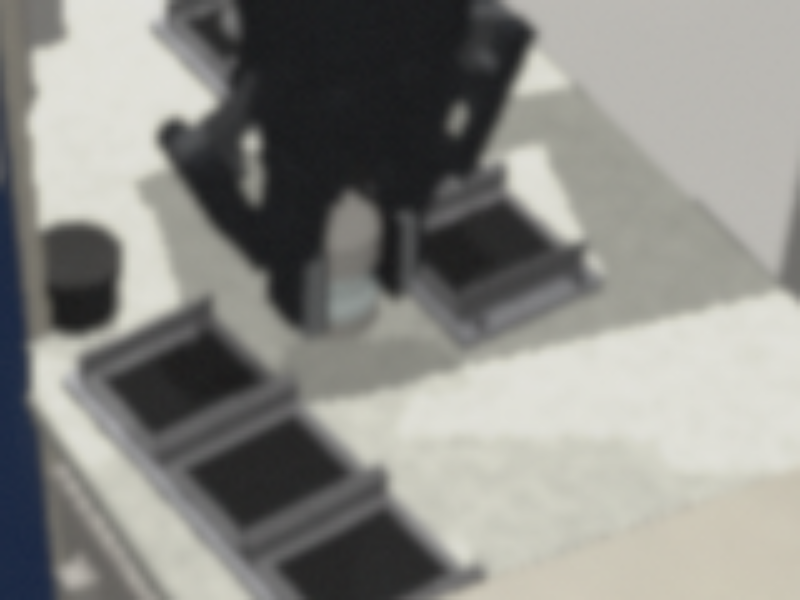

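The jar is upright and its near-side surface lies at y≈-132, so its axis is at y≈-147.5, only about 5 mm off the pad centre. The grip is fine without a regrip. I carry it on to the left-end bay, allowing for the 5 mm.

Request:
apply_moves:
  deltas:
    - {"claw":1,"delta_pos":[0,0,-1],"yaw":0}
    - {"claw":1,"delta_pos":[0,-1,-0.5],"yaw":0}
    - {"claw":1,"delta_pos":[-0.3,-2,0],"yaw":0}
    - {"claw":1,"delta_pos":[-0.4,-2,0],"yaw":0}
    - {"claw":1,"delta_pos":[0,-1.5,0],"yaw":0}
    - {"claw":1,"delta_pos":[0,-0.5,0],"yaw":0}
    - {"claw":1,"delta_pos":[0,0,0],"yaw":0}
    - {"claw":1,"delta_pos":[0,0,0],"yaw":0}

```text
clock: 26.32
eef_pos: [426.4, -155.0, 363.8]
tcp_rot: [3.141, 0.0, 1.65]
contact_force: [-0.0, -0.7, 0.1]
opening: 0.336
grasp_force: 29.7
```

Request:
apply_moves:
  deltas:
    - {"claw":1,"delta_pos":[0,0,1],"yaw":0}
    - {"claw":1,"delta_pos":[0,0,0.6],"yaw":0}
    - {"claw":1,"delta_pos":[0,0,0.3],"yaw":0}
    - {"claw":1,"delta_pos":[0,0,0.1],"yaw":0}
    - {"claw":1,"delta_pos":[0,0,0],"yaw":0}

```text
clock: 26.95
eef_pos: [426.0, -155.0, 343.7]
tcp_rot: [-3.142, -0.0, 1.65]
contact_force: [0.1, 0.3, -0.3]
opening: 0.338
grasp_force: 29.7
```

Release, rise, and move clear of the view to the left.

Request:
apply_moves:
  deltas:
    - {"claw":0.1,"delta_pos":[0,0,0],"yaw":0}
    - {"claw":-0.3,"delta_pos":[0,0,0],"yaw":0}
    - {"claw":-1,"delta_pos":[0,0,0],"yaw":0}
    - {"claw":-1,"delta_pos":[0,0,0],"yaw":0}
    - {"claw":-1,"delta_pos":[0,0,0],"yaw":0}
    - {"claw":-1,"delta_pos":[0,0,-2],"yaw":0}
    - {"claw":-1,"delta_pos":[0,0,-4],"yaw":0}
    - {"claw":-1,"delta_pos":[2,-1,-1],"yaw":0}

```text
clock: 27.95
eef_pos: [415.4, -136.4, 416.0]
tcp_rot: [3.138, 0.002, 1.649]
contact_force: [-0.9, 1.3, -0.1]
opening: 1.001
grasp_force: 0.0
```

Request:
apply_moves:
  deltas:
    - {"claw":-1,"delta_pos":[4,-1,0],"yaw":0}
    - {"claw":-1,"delta_pos":[5,-1,0],"yaw":0}
    - {"claw":-1,"delta_pos":[5,-1,0],"yaw":0}
    - {"claw":-1,"delta_pos":[5,-1,0],"yaw":0}
    - {"claw":-1,"delta_pos":[5,-1,0],"yaw":0}
    - {"claw":-1,"delta_pos":[5,-1,0],"yaw":0}
    - {"claw":-1,"delta_pos":[0,0,0],"yaw":0}

```text
clock: 28.82
eef_pos: [330.7, 151.1, 413.8]
tcp_rot: [3.141, -0.001, 1.655]
contact_force: [-0.0, -0.6, 0.3]
opening: 1.0
grasp_force: 0.0
```

Run:
```python
from rig import r
from h import *
g=r.grab_frame("top");f=r.grab_frame("side")
cv2.imwrite("pics/c9.png",np.hstack([cv2.resize(g["img"][250:340,300:480],(540,270)),cv2.resize(f["img"][90:210,280:400],(270,270))]))
s=r.sense();print(s["eef_pos"],s["contact_force"])
```

```text
[331.49523238 148.77762078 413.65317324] [-0.36723342 -0.8763962  -0.17721017]
```

View pics/c9.png

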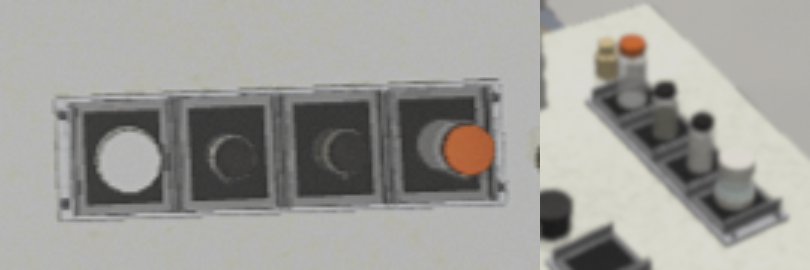

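All four stand upright in order. In the top view the caps are: white (343,303), slim (379,303), grey (416,301), orange (456,299). I check the offsets and hand in if every one is within tolerance.

Run:
```python
from rig import r
from h import *
f=dict(np.load("top0.npz"))
B=np.array([[426.6,-160.2],[429.6,-211.8],[432.3,-263.4],[435.6,-315.2]])
C=np.vstack([cast(f,300+u/3,250+v/3,z)[:,:2] for u,v,z in((129,159,204),(236,159,210),(348,152,208),(469,149,222))])
print((C-B).round(1))
if abs(C-B).max()<9: print(r.sign_off())
```

```text
[[ 0.8 -1.6]
 [-1.2  0.4]
 [ 0.  -0.2]
 [-0.7 -1.2]]
the job is handed in; nothing more can be done
None
```

All four vials stand upright in the empty rack in reverse order, each measured within 2 mm of its bay's middle and let go, and the job was handed in at about 29 s; no verdict came back.

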